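# Take the sample pile apart onto its marked places

### The job

The sample things have been piled up on the bench: take the pile apart and set each thing on its own marked place: the orange rack centred and squarely along the orange-edged mat, the purple rack likewise on the purple-edged mat, the red-capped vial and the black-capped vial upright in the middle of the red-rimmed and black-rimmed coasters, and the petri dish flat in the middle of the blue-rimmed coaster. Set the glass things (vials and dish) down rather than dropping them, and do not tip any of them over; leave everything released and at rest.

Things in the scene. Friction and masses are not known exactly. Their poses are not given: they have to be found in the camera images.
- orange_rack: Orange moulded tube rack, the bottom of the pile, standing on the bench. 70 x 160 x 28 mm outside (a few mm less between the side walls where a gripper closes: 66 mm), flat top 28 mm above its underside. Origin: centre of its underside; y along its 160 mm length, z up. Grasp across its 66 mm width (along x). About 0.09 kg.
- purple_rack: Purple moulded tube rack lying across the orange rack (roughly at right angles). 70 x 136 mm, flat top 24 mm above its underside; rows of white tube caps at the end away from the dish rise to 28 mm. Origin: centre of its underside; y along its 136 mm length, z up. Grasp across its 66 mm width (along x); its solid sides run from 3 to 24 mm above its underside. About 0.09 kg.
- dish: Closed clear petri dish with pale pink agar, 58 mm diameter at the widest (55 mm where a gripper closes), 16 mm high (graspable side 13 mm), lying on top of the purple rack towards one end. Origin: centre of its underside; z up. About 0.03 kg.
- red_vial: Brown (amber) vial with a red screw cap, 28 mm diameter, 62 mm high (body to 50 mm, cap 24 mm wide above), standing on one end of the orange rack beside the purple one. Origin: centre of its underside; z up. About 0.03 kg.
- black_vial: Brown (amber) vial with a black screw cap, 28 mm diameter, 62 mm high (body to 50 mm, cap 24 mm wide above), standing on the other end of the orange rack. Origin: centre of its underside; z up. About 0.03 kg.
- orange_mat: Place of the orange rack: flat white mat with an orange edge, fixed to the bench, 94 x 184 mm, 3 mm thick. Origin: centre of its underside (bench level); y along its 184 mm length. Either way round will do for the rack.
- purple_mat: Place of the purple rack: flat white mat with a purple edge, fixed to the bench, 94 x 160 mm, 3 mm thick. Origin: centre of its underside (bench level); y along its 160 mm length. Either way round will do for the rack.
- red_coaster: Place of the red-capped vial: flat round white coaster with a red rim, 64 mm diameter, 3 mm thick, fixed. Origin: centre of its underside (bench level).
- black_coaster: Place of the black-capped vial: flat round white coaster with a black rim, 64 mm diameter, 3 mm thick, fixed. Origin: centre of its underside (bench level).
- blue_coaster: Place of the petri dish: flat round white coaster with a blue rim, 92 mm diameter, 3 mm thick, fixed. Origin: centre of its underside (bench level).

How it is judged:
By the outcome, as a careful person would: the job done as asked, in the order asked, and still so for the second after the job is handed in, with the robot touching nothing.
It also fails if it takes over 144 s, if anything falls off the work surface, if the arm or the gripper's body presses on something with over 40 N, if the wrist force passes 120 N, or if a joint passes its speed limit or range.

### The arm

A 6-joint arm with a two-finger parallel gripper is mounted at the origin on a cart in front of the work surface, level with it; the furniture and walls round the work are solid. World frame = base frame: x ahead of the robot, y to its left, z up, the work surface at z = 0. Lengths are in m, angles in rad, forces in N, time in s.
With the tool pointing down it reaches from about 0.25 to 0.775 m from the base axis. Payload 4 kg.
Tool frame: the origin (TCP) lies at the very end of the fingers, on their centre line; the grasp point (between the pads) lies 19 mm behind it (tcp_to_grasp is the distance from the TCP to the grasp point, in m); z points along the fingers, y is the line along which they close (so a half turn about z gives the same grasp; the last joint's range is limited). The gripper opens to 94 mm and grips with 3 to 60 N. Pads are 16 mm wide; open, the fingers measure 119 mm over their backs; the gripper's body (75 mm by 177 mm) begins 78 mm behind the grasp point.
Start: joints at [1.233, 0.087, 1.371, -0, 1.684, -0.103], TCP at [0.128, 0.535, 0.184] pointing down, gripper open.
Joint ranges: [-3.1, 3.1], [-0.76, 2.03], [0.27, 2.55], [-1.08, 4.22], [0.17, 2.65], [-2.57, 2.57]. Speed limits (rad/s): [2.79, 2.79, 3.14, 3.14, 3.14, 3.14].

### API

Orientations are given as [roll, pitch, yaw] about the fixed x, y, z axes, in that order (R = Rz(yaw) Ry(pitch) Rx(roll)).
In Python, from bench import * gives the robot as it stands.
- The arm moves only by the shell command python3 -m creep 'ROWS'. ROWS is one flat JSON list of numbers that holds 1 to 20 rows one after another, with no inner brackets; each row has 5 numbers: the finger opening in m, then dx, dy, dz in shares of 0.2 m (1.0 is 0.2 m), then a turn about the tool's z in parts of the range, where 1.0 means 180 degrees; each row shifts and turns the commanded pose from where the row before left it, along the tool's axes as they then stand; what a row does not reach is not made up. A row lasts 1/12 s, in which the tool goes at most 0.0417 m and 0.125 rad, less where a joint would pass 70% of its speed; a pose out of reach is approached as far as the arm can. The fingers move at their own pace and stop on an object; the grip force is fixed at half the most. Time passes only in rows, so rows that do not move let the fingers close. It prints the time, the measured TCP pose, the force, the opening and the grip force at its end. Input that does not fit is refused with a message, and nothing moves.
- get_obs(): the state, without advancing time (a new reading comes with each control period).
- snapshot(name): name is "side" or "top" or "wrist"; returns a dict with "color" (420x560x3 uint8, blue, green, red), "fx", "fy", "cx", "cy" (pixels), "extrinsics" (4x4, takes a point from world to camera coordinates). Camera axes: x right, y down, z forward; pixel columns grow to the right and rows downward; lengths in m; the calibration is good to about 2 mm. A picture is of the moment at which its call begins. There is no depth.
- close_job(): hands the job in; it is judged then, once.
The state is a dict: "time": time; "joint_positions": joint angles; "qvel": joint speeds; "joint_torque": joint torques, N m; "tool_pos": TCP position; "ee_rot": TCP orientation; "wrist_force": force on the tool from outside, world axes, zero at the start; "wrist_torque": the same for the moment, N m; "width": finger opening in m; "finger_force": force on a finger pad.
Only numpy, scipy, OpenCV 4.12 (cv2) and the standard library are available. Lean on these libraries where they do the work, as an engineer would, in place of code of your own. Each camera call takes 0.05 s, during which the arm holds its last target. There are 200 camera calls.

## Working session

There is one attempt and no reset: what is moved stays moved. The work goes in short steps, Python scripts to look and compute and a shell command to move; the robot and the scene stay as the last step left them, time stands still between calls to the robot, and variables do not carry over. Pictures are saved under pics/ and viewed, at most 14 in all, crops included, and the job is handed in when it is done.

```bash
ls; mkdir -p pics; cat > h.py <<'E'
from bench import *
import numpy as np, cv2
def take(n,f):
    s=snapshot(n); cv2.imwrite(f'pics/{f}.png',s['color']); np.savez(f'pics/{f}.npz',**{k:np.array(v) for k,v in s.items()}); return s
def p2w(f,u,v,z):
    s=np.load(f'pics/{f}.npz'); E=s['extrinsics']; R,t=E[:3,:3],E[:3,3]
    d=R.T@np.array([(u-s['cx'])/s['fx'],(v-s['cy'])/s['fy'],1]); c=-R.T@t
    return (c+d*(z-c[2])/d[2])[:3]
def w2p(f,P):
    s=np.load(f'pics/{f}.npz'); E=s['extrinsics']; q=E[:3,:3]@np.array(P)+E[:3,3]
    return np.array([s['cx']+s['fx']*q[0]/q[2], s['cy']+s['fy']*q[1]/q[2]])
E
python3 - <<'E'
from h import *
for n in("top","side"):
    s=take(n,n+'0'); E=s['extrinsics']; print(s['fx'],-E[:3,:3].T@E[:3,3])
    cv2.imwrite(f'pics/{n}0b.png',cv2.resize(s['color'],(800,600),interpolation=cv2.INTER_CUBIC))
o=get_obs();print(o['tool_pos'],o['ee_rot'],o['width'],o['time'])
E
```

```text
pics
517.5074346298521 [ 0.35194836 -0.03568463  1.34147936]
541.9207757912161 [0.0711258  1.21991924 0.8416154 ]
[0.1277778  0.53442925 0.18253485] [-3.13968041e+00 -2.11067837e-04  2.90682804e+00] 0.09386551447268336 0.1
```

View pics/top0b.png

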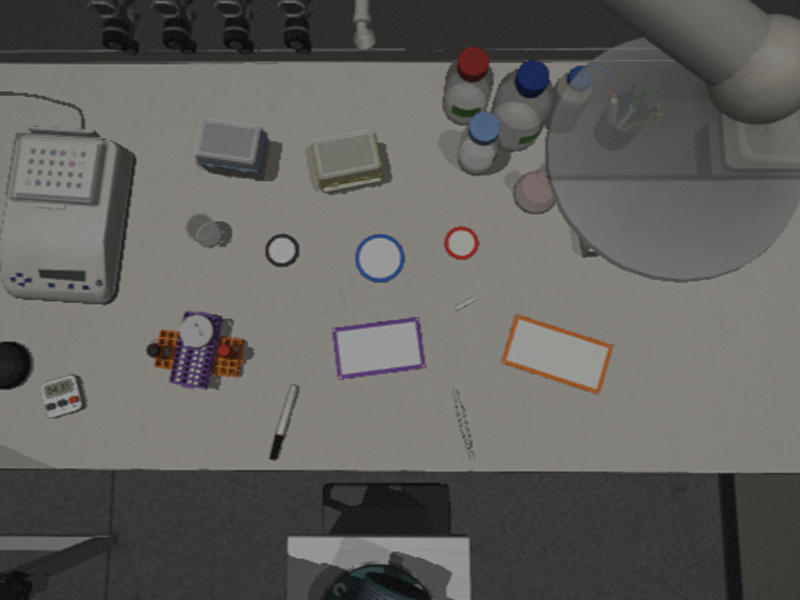

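View pics/side0b.png

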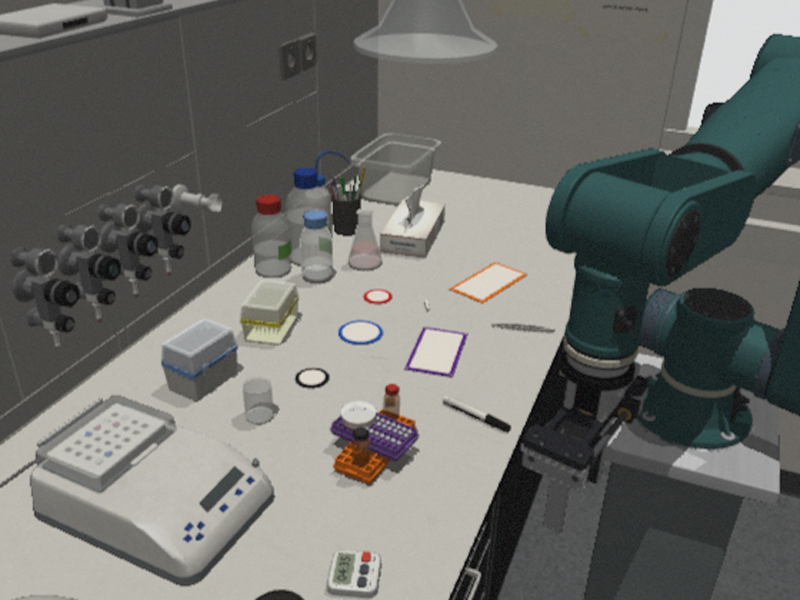

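The top view shows the pile at about (198,350) in the enlarged picture. The black coaster is at (282,250), blue (380,258), red (461,243), the purple mat (379,348) and the orange mat (557,354). I'll measure the targets by colour and enlarge the pile.

```bash
python3 - <<'E'
from h import *
c=cv2.imread('pics/top0.png')
a=cv2.resize(c[205:285,95:185],(720,640),interpolation=cv2.INTER_CUBIC)[:600]
cv2.imwrite('pics/pile_top.png',cv2.convertScaleAbs(a,alpha=1.5))
c2=cv2.imread('pics/side0.png')[260:345,220:305]
cv2.imwrite('pics/pile_side.png',cv2.convertScaleAbs(cv2.resize(c2,(595,595),interpolation=cv2.INTER_CUBIC),alpha=1.5))
# bright white interior segmentation
g=cv2.cvtColor(c,cv2.COLOR_BGR2HSV)
for n,(u,v) in dict(black=(282,250),blue=(380,258),red=(461,243),purple=(379,348),orange=(557,354)).items():
    u,v=int(u*.7),int(v*.7)
    m=np.zeros((422,562),np.uint8); im=c.copy()
    cv2.floodFill(im,m,(u,v),0,(14,)*3,(14,)*3,cv2.FLOODFILL_FIXED_RANGE|(255<<8)|cv2.FLOODFILL_MASK_ONLY)
    k=np.argwhere(m[1:-1,1:-1])[:,::-1].astype(np.float32)
    r=cv2.minAreaRect(k); P=[p2w('top0',*q,0.003)[:2] for q in cv2.boxPoints(r)]
    e=[P[1]-P[0],P[2]-P[1]]; L=max(e,key=np.linalg.norm)
    print(n,len(k),k.mean(0),r[0],p2w('top0',*k.mean(0),.003)[:2].round(4),p2w('top0',*r[0],.003)[:2].round(4),[round(float(np.linalg.norm(x)),4) for x in e],'longdir',np.arctan2(L[1],L[0]).round(3))
E
```

```text
black 218 [196.90367 174.77522] (197.25001525878906, 174.75) [0.6603 0.1826] [0.6604 0.1817] [0.0433, 0.0425] longdir -0.758
blue 584 [265.30994 180.08562] (265.0, 180.0) [0.646  0.0008] [0.6462 0.0016] [0.0691, 0.0703] longdir -3.14
red 215 [322.52557 169.64651] (322.5, 170.0) [ 0.6743 -0.1507] [ 0.6734 -0.1507] [0.0398, 0.0435] longdir 3.126
purple 1596 [264.6009  243.24687] (264.53057861328125, 243.22927856445312) [0.4786 0.0016] [0.4786 0.0018] [0.1416, 0.0764] longdir -1.435
orange 1890 [389.827   247.36613] (389.96124267578125, 247.3982696533203) [ 0.4688 -0.3213] [ 0.4687 -0.3216] [0.0763, 0.1667] longdir -1.886
```

View pics/pile_top.png

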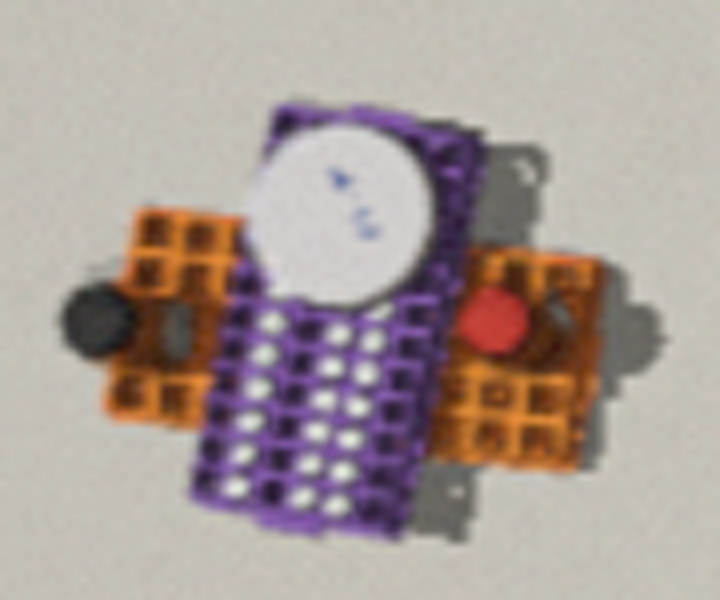

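View pics/pile_side.png

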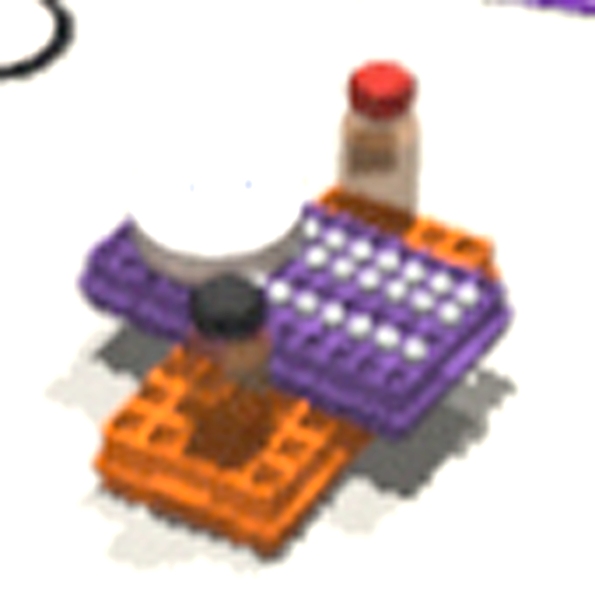

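```bash
cat >> h.py <<'E'
def go(x,y,z,yaw=None):
    from math import cos,sin,pi
    o=get_obs(); p=np.array(o['tool_pos']); w=o['ee_rot'][2]
    from scipy.spatial.transform import Rotation as Ro
    d=Ro.from_euler('xyz',o['ee_rot']).as_matrix().T@(np.array([x,y,z])-p)
    t=0 if yaw is None else -((yaw-w+pi/2)%pi-pi/2)
    print('d',d.round(4),'turn',round(t,3),'j6',round(o['joint_positions'][5],2),'t',o['time'])
E
python3 - <<'E'
from h import *
T=lambda u,v,z:p2w('top0',95+(u+.5)/8-.5,205+(v+.5)/8-.5,z)[:2]
print('blackcap',T(100,321,.090),'red',T(493,321,.090),'dish',T(340,215,.068))
for n,z,C in(('purple',.052,[(275,105),(487,133),(402,535),(192,497)]),('orange',.028,[(137,210),(605,258),(585,468),(107,418)])):
    P=np.array([T(*c,z) for c in C]); print(n,P.mean(0),P.round(4).tolist())
    for i in range(4): d=P[(i+1)%4]-P[i]; print('  ',np.linalg.norm(d).round(4),np.arctan2(d[1],d[0]).round(3))
S=lambda u,v,z:p2w('side0',220+(u+.5)/7-.5,260+(v+.5)/7-.5,z)[:2]
print('side black',S(229,294,.09),'red',S(382,80,.09),'blk z sens',S(229,294,.08))
# lamp triangulation
def ray(f,u,v):
    a=p2w(f,u,v,0);b=p2w(f,u,v,.5);return a,(b-a)/np.linalg.norm(b-a)
a,d=ray('top0',476,112);b,e=ray('side0',297,29)
k=np.linalg.lstsq(np.c_[d,-e],b-a,rcond=None)[0];print('lamp',a+k[0]*d,b+k[1]*e)
s=np.load('pics/side0.npz')
# side check of mats
for u,v,n in((312,377.5,'black'),(361,332.5,'blue'),(378,296.5,'red'),(488,281,'orange'),(437,351,'purple')):print(n,p2w('side0',u*.7,v*.7,.003)[:2])
E
```

```text
blackcap [0.46584667 0.38283503] red [0.46616072 0.26278442] dish [0.50101285 0.31711528]
purple [0.47110066 0.32027887] [[0.5378, 0.3439], [0.529, 0.2762], [0.403, 0.2975], [0.4146, 0.3636]]
   0.0682 -1.7
   0.1277 2.974
   0.0671 1.399
   0.1248 -0.159
orange [0.4662768  0.32052424] [[0.5072, 0.3937], [0.4921, 0.2425], [0.4253, 0.2464], [0.4406, 0.3996]]
   0.152 -1.67
   0.0669 3.083
   0.1539 1.471
   0.0668 -0.088
side black [0.46366495 0.38648787] red [0.46406578 0.26435045] blk z sens [0.46888756 0.37539933]
lamp [ 0.65232946 -0.36571827  0.50643175] [ 0.66181102 -0.36264106  0.50862623]
black [0.65658415 0.18580076]
blue [0.64010987 0.00562132]
red [ 0.66905835 -0.14561458]
orange [ 0.4678683  -0.31730033]
purple [0.47479677 0.00659017]
```

```bash
python3 - <<'E'
from h import *
go(.465,.264,.19,1.44)
E
```

```text
d [-0.3909 -0.1846 -0.0072] turn 1.467 j6 -0.1 t 0.1
```

The rows are not in the units I measure in: shifts go in shares of 0.2 m and turns go in shares of 180 degrees. I convert before sending: -0.0326 m / 0.2 = -0.163, -0.0154 m / 0.2 = -0.077.

```bash
python3 -m creep '[0.094,-0.163,-0.077,-0.003,0,0.094,-0.163,-0.077,-0.003,0,0.094,-0.163,-0.077,-0.003,0,0.094,-0.163,-0.077,-0.003,0,0.094,-0.163,-0.077,-0.003,0,0.094,-0.163,-0.077,-0.003,0,0.094,-0.163,-0.077,-0.003,0,0.094,-0.163,-0.077,-0.003,0,0.094,-0.163,-0.077,-0.003,0,0.094,-0.163,-0.077,-0.003,0,0.094,-0.163,-0.077,-0.003,0,0.094,-0.163,-0.077,-0.003,0]'; python3 -m creep '[0.094,0,0,0,0.0388,0.094,0,0,0,0.0388,0.094,0,0,0,0.0388,0.094,0,0,0,0.0388,0.094,0,0,0,0.0388,0.094,0,0,0,0.0388,0.094,0,0,0,0.0388,0.094,0,0,0,0.0388,0.094,0,0,0,0.0388,0.094,0,0,0,0.0388,0.094,0,0,0,0.0388,0.094,0,0,0,0.0388,0.094,0,0,0,0,0.094,0,0,0,0]'; python3 - <<'E'
from h import *
go(.465,.264,.19,1.44)
s=take('wrist','w0'); cv2.imwrite('pics/w0b.png',cv2.convertScaleAbs(cv2.resize(s['color'],(800,600)),alpha=1.3))
E=s['extrinsics']; print(-E[:3,:3].T@E[:3,3], get_obs()['tool_pos'])
for P in((.4652,.2636,.09),(.4648,.3847,.09),(.501,.317,.068)):print(w2p('w0',P)/.7)
E
```

```text
time: 1.1
tool_pos: [0.4663, 0.2627, 0.1903]
ee_rot: [-3.141, -0.001, 2.907]
wrist_force: [-0.2, 0.4, 0.9]
width: 0.0938
finger_force: 0.0
time: 2.27
tool_pos: [0.4652, 0.2641, 0.1903]
ee_rot: [-3.141, 0.0, 1.446]
wrist_force: [-0.7, -1.0, -0.4]
width: 0.0944
finger_force: 0.0
d [-0.0001 -0.0002  0.0003] turn 0.006 j6 0.54 t 2.2667
[0.47445687 0.34694864 0.39183129] [0.46524806 0.26409704 0.19038808]
[401.2743934  289.03300221]
[378.26374018 115.64761454]
[439.21438399 208.4796596 ]
```

View pics/w0b.png

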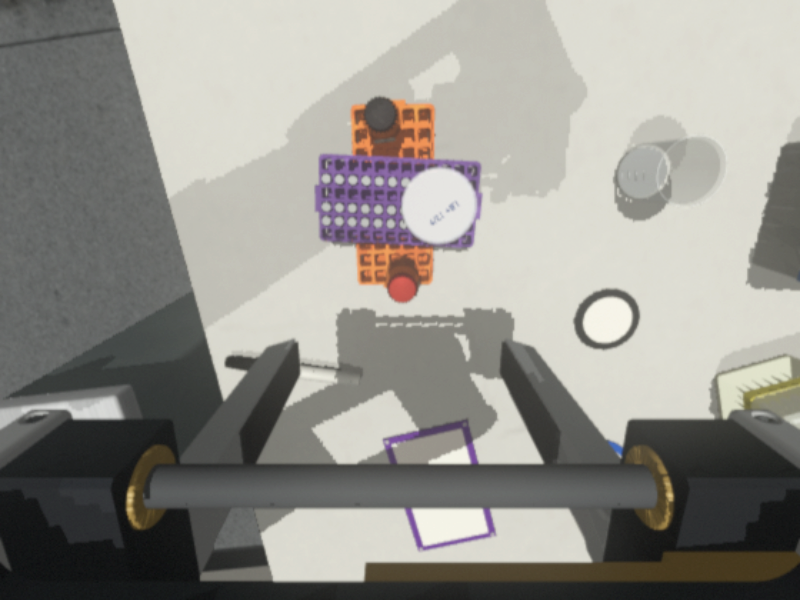

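The wrist picture agrees with the estimates: the red cap is at (402,288), the black cap at (380,114) and the dish at (439,205), all within about 3 px of prediction. I'll go down on the red vial.

Converted, 0.035 m / 0.2 = 0.175, 0.025 m / 0.2 = 0.125.

```bash
python3 -m creep '[0.094,0,0,0.175,0,0.094,0,0,0.175,0,0.094,0,0,0.175,0,0.094,0,0,0.125,0,0.094,0,0,0.1,0,0.094,0,0,0,0,0.02,0,0,0,0,0.02,0,0,0,0,0.02,0,0,0,0,0.02,0,0,0,0,0.02,0,0,0,0,0.02,0,0,0,0,0.02,0,0,0,0,0.02,0,0,0,0]'
```

```text
time: 3.48
tool_pos: [0.4655, 0.2642, 0.041]
ee_rot: [3.141, -0.0, 1.443]
wrist_force: [-0.1, -0.6, -0.2]
width: 0.0443
finger_force: 0.0
```

Converted, -0.03 m / 0.2 = -0.15, -0.02 m / 0.2 = -0.1.

```bash
python3 -m creep '[0.02,0,0,0,0,0.02,0,0,0,0,0.02,0,0,0,0,0.02,0,0,0,0,0.02,0,0,0,0,0.02,0,0,0,0]'; python3 -m creep '[0.02,0,0,-0.05,0,0.02,0,0,-0.1,0,0.02,0,0,-0.15,0,0.02,0,0,-0.15,0,0.02,0,0,-0.15,0,0.02,0,0,0,0]'; python3 - <<'E'
from h import *
go(.672,-.149,.16)
E
```

```text
time: 3.98
tool_pos: [0.4654, 0.2642, 0.0407]
ee_rot: [-3.141, -0.0, 1.443]
wrist_force: [-0.1, 0.0, -0.0]
width: 0.0257
finger_force: 30.0
time: 4.48
tool_pos: [0.4691, 0.2658, 0.1694]
ee_rot: [3.129, -0.007, 1.443]
wrist_force: [0.2, 0.9, 0.2]
width: 0.0264
finger_force: 30.0
d [-0.3856  0.2541  0.0096] turn 0 j6 0.54 t 4.4833
```

Converted, -0.0321 m / 0.2 = -0.1605, 0.0212 m / 0.2 = 0.106, -0.114 rad / 3.1416 = -0.0363.

```bash
python3 -m creep '[0.02,-0.1605,0.106,0,0,0.02,-0.1605,0.106,0,0,0.02,-0.1605,0.106,0,0,0.02,-0.1605,0.106,0,0,0.02,-0.1605,0.106,0,0,0.02,-0.1605,0.106,0,0,0.02,-0.1605,0.106,0,0,0.02,-0.1605,0.106,0,0,0.02,-0.1605,0.106,0,0,0.02,-0.1605,0.106,0,0,0.02,-0.1605,0.106,0,0,0.02,-0.1605,0.106,0,0,0.02,0,0,0,-0.0363,0.02,0,0,0,-0.0363,0.02,0,0,0,-0.0363,0.02,0,0,0,-0.0363,0.02,0,0,0,-0.0363,0.02,0,0,0,-0.0363,0.02,0,0,0,-0.0363,0.02,0,0,0,-0.0363]'; python3 -m creep '[0.02,0,0,0,0,0.02,0,0,0,0,0.02,0,0,0,0]'; python3 - <<'E'
from h import *
go(.672,-.149,.1)
s=take('wrist','w1'); cv2.imwrite('pics/w1b.png',cv2.convertScaleAbs(cv2.resize(s['color'],(800,600)),alpha=1.3))
for P in((.672,-.149,.003),(.6435,.003,.003),(.4765,.004,.003)):print(w2p('w1',P)/.7)
E
```

```text
time: 6.15
tool_pos: [0.6684, -0.1503, 0.1603]
ee_rot: [-3.141, -0.001, 2.36]
wrist_force: [0.1, -0.9, -0.0]
width: 0.0264
finger_force: 30.0
time: 6.4
tool_pos: [0.6685, -0.1503, 0.1606]
ee_rot: [-3.142, -0.0, 2.352]
wrist_force: [0.2, -0.3, -0.5]
width: 0.0261
finger_force: 30.0
d [-0.0016  0.0034  0.0606] turn 0 j6 -1.09 t 6.4
[403.53325754 273.62442477]
[513.16953803 116.8074133 ]
[361.06052372 -62.05358765]
```

View pics/w1b.png

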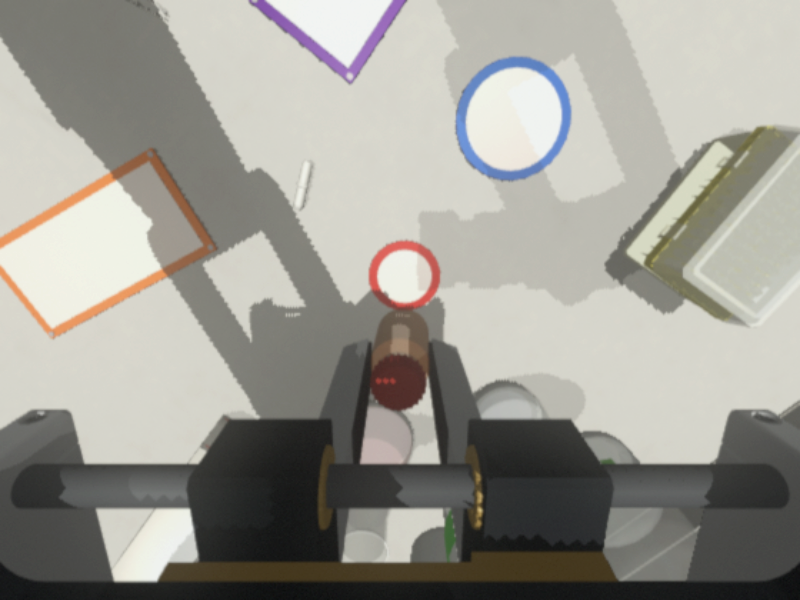

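The red coaster is centred at (404,275) and the blue one at (513,118). Both are within 2 px of prediction, so I'll set the vial down.

Converted, 0.035 m / 0.2 = 0.175, 0.0034 m / 0.2 = 0.017.

```bash
python3 -m creep '[0.02,-0.008,0.017,0,0,0.02,0,0,0.175,0,0.02,0,0,0.175,0,0.02,0,0,0.15,0,0.02,0,0,0.1,0,0.02,0,0,0.05,0,0.02,0,0,0.03,0,0.02,0,0,0,0,0.02,0,0,0,0]';  python3 - <<'E'
from h import *
go(.672,-.149,.0162)
E
```

```text
time: 7.2
tool_pos: [0.6732, -0.1493, 0.0264]
ee_rot: [3.14, 0.002, 2.355]
wrist_force: [0.4, 0.2, -0.2]
width: 0.0263
finger_force: 30.0
d [ 0.0011 -0.0007  0.0102] turn 0 j6 -1.08 t 7.2
```

Converted, 0.004 m / 0.2 = 0.02, 0.003 m / 0.2 = 0.015.

```bash
python3 -m creep '[0.02,0.004,-0.0025,0.02,0,0.02,0,0,0.015,0,0.02,0,0,0.01,0,0.02,0,0,0.005,0,0.02,0,0,0,0,0.02,0,0,0,0]'
```

```text
time: 7.7
tool_pos: [0.6717, -0.1491, 0.0157]
ee_rot: [3.141, 0.001, 2.355]
wrist_force: [-0.2, 0.5, 2.2]
width: 0.0261
finger_force: 30.0
```

Converted, -0.04 m / 0.2 = -0.2, -0.035 m / 0.2 = -0.175.

```bash
python3 -m creep '[0.03,0,0,0,0,0.034,0,0,0,0,0.045,0,0,0,0,0.06,0,0,0,0,0.06,0,0,0,0,0.06,0,0,0,0,0.06,0,0,-0.1,0,0.06,0,0,-0.175,0,0.06,0,0,-0.2,0,0.06,0,0,-0.2,0,0.06,0,0,-0.15,0,0.06,0,0,0,0,0.06,0,0,0,0]'; python3 - <<'E'
from h import *
go(.465,.385,.19,1.44)
E
```

```text
time: 8.78
tool_pos: [0.6727, -0.1493, 0.1835]
ee_rot: [3.138, 0.006, 2.355]
wrist_force: [-0.5, 0.0, -0.5]
width: 0.06
finger_force: 0.0
d [ 0.5249  0.2303 -0.0089] turn 0.915 j6 -1.08 t 8.7833
```

Converted, 0.0328 m / 0.2 = 0.164, 0.0144 m / 0.2 = 0.072.

```bash
python3 -m creep '[0.06,0.164,0.072,-0.0025,0,0.06,0.164,0.072,-0.0025,0,0.06,0.164,0.072,-0.0025,0,0.06,0.164,0.072,-0.0025,0,0.06,0.164,0.072,-0.0025,0,0.06,0.164,0.072,-0.0025,0,0.06,0.164,0.072,-0.0025,0,0.06,0.164,0.072,-0.0025,0,0.06,0.164,0.072,-0.0025,0,0.06,0.164,0.072,-0.0025,0,0.06,0.164,0.072,-0.0025,0,0.06,0.164,0.072,-0.0025,0,0.06,0.164,0.072,-0.0025,0,0.06,0.164,0.072,-0.0025,0,0.06,0.164,0.072,-0.0025,0,0.06,0.164,0.072,-0.0025,0]'; python3 -m creep '[0.06,0,0,0,0.0363,0.06,0,0,0,0.0363,0.06,0,0,0,0.0363,0.06,0,0,0,0.0363,0.06,0,0,0,0.0363,0.06,0,0,0,0.0363,0.06,0,0,0,0.0363,0.06,0,0,0,0.0363,0.06,0,0,0,0,0.06,0,0,0,0]'; python3 - <<'E'
from h import *
go(.465,.385,.041,1.44)
E
```

```text
time: 10.12
tool_pos: [0.4619, 0.3863, 0.1849]
ee_rot: [-3.137, -0.001, 2.355]
wrist_force: [0.7, 0.3, -0.4]
width: 0.0601
finger_force: 0.0
time: 10.95
tool_pos: [0.463, 0.3849, 0.1856]
ee_rot: [-3.139, 0.002, 1.446]
wrist_force: [-0.2, -0.8, -0.2]
width: 0.0601
finger_force: 0.0
d [0.0007 0.0024 0.1445] turn 0.006 j6 0.72 t 10.95
```

Converted, 0.035 m / 0.2 = 0.175, 0.025 m / 0.2 = 0.125.

```bash
python3 -m creep '[0.06,0.0035,0.012,0,0,0.06,0,0,0.175,0,0.06,0,0,0.175,0,0.06,0,0,0.175,0,0.06,0,0,0.125,0,0.06,0,0,0.0725,0,0.06,0,0,0,0,0.02,0,0,0,0,0.02,0,0,0,0,0.02,0,0,0,0,0.02,0,0,0,0,0.02,0,0,0,0,0.02,0,0,0,0,0.02,0,0,0,0,0.02,0,0,0,0,0.02,0,0,0,0,0.02,0,0,0,0]'
```

```text
time: 12.37
tool_pos: [0.4669, 0.3863, 0.0446]
ee_rot: [3.14, -0.002, 1.443]
wrist_force: [-1.4, -1.2, 4.8]
width: 0.0256
finger_force: 30.0
```

```bash
python3 - <<'E'
from h import *
s=take('side','s2'); cv2.imwrite('pics/s2b.png',cv2.convertScaleAbs(cv2.resize(s['color'][210:360,200:350],(600,600),interpolation=cv2.INTER_CUBIC),alpha=1.5))
print(get_obs()['tool_pos'],get_obs()['wrist_force'],get_obs()['wrist_torque'])
E
```

```text
[0.46691946 0.38632611 0.04455551] [-0.08581544  0.07076753  5.22726825] [-0.02263213  0.11862101 -0.00862195]
```

View pics/s2b.png

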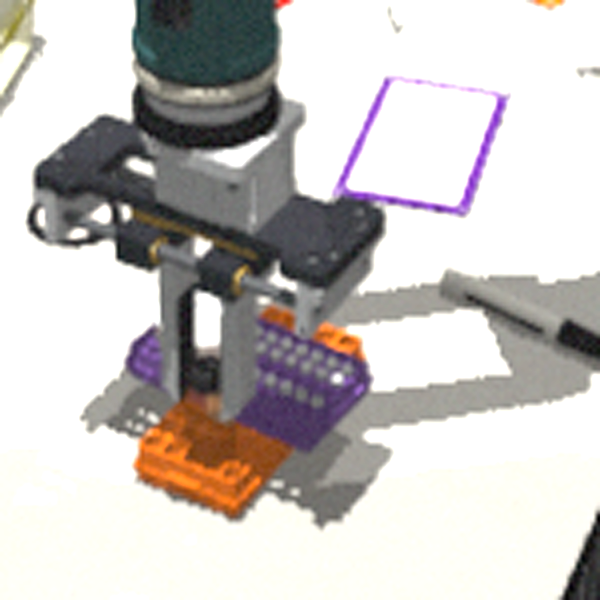

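Converted, -0.03 m / 0.2 = -0.15, -0.02 m / 0.2 = -0.1.

```bash
python3 -m creep '[0.02,0,0,-0.025,0,0.02,0,0,-0.05,0,0.02,0,0,-0.1,0,0.02,0,0,-0.15,0,0.02,0,0,-0.15,0,0.02,0,0,-0.15,0,0.02,0,0,0,0,0.02,0,0,0,0]'; python3 - <<'E'
from h import *
go(.6587,.184,.163)
s=take('side','s3'); a=s['color'][190:340,200:350]
w=take('wrist','w3')['color'][120:420,130:430]
cv2.imwrite('pics/s3b.png',cv2.convertScaleAbs(np.hstack([cv2.resize(a,(400,400),interpolation=cv2.INTER_CUBIC),cv2.resize(w,(400,400))]),alpha=1.5))
E
```

```text
time: 13.08
tool_pos: [0.4673, 0.3866, 0.1712]
ee_rot: [3.138, -0.003, 1.443]
wrist_force: [0.4, -0.7, -1.5]
width: 0.0254
finger_force: 30.0
d [-0.1765  0.2157  0.0084] turn 0 j6 0.73 t 13.0833
```

View pics/s3b.png

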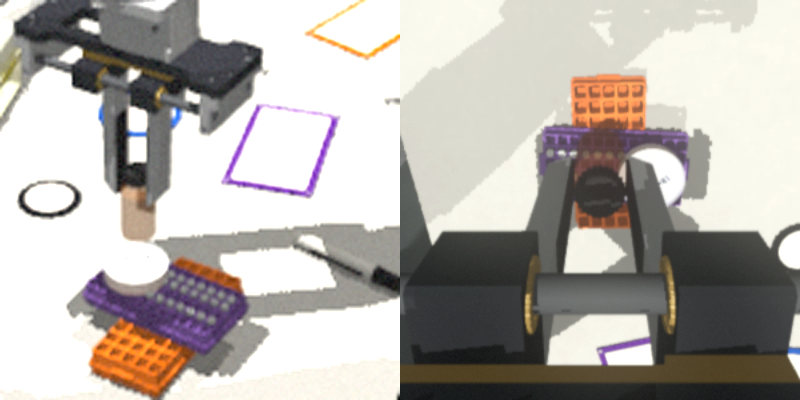

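The black vial hangs upright between the fingers, and the pile is undisturbed.

Converted, 0.04 m / 0.2 = 0.2, 0.03 m / 0.2 = 0.15.

```bash
python3 -m creep '[0.02,-0.1105,0.135,0,0,0.02,-0.1105,0.135,0,0,0.02,-0.1105,0.135,0,0,0.02,-0.1105,0.135,0,0,0.02,-0.1105,0.135,0,0,0.02,-0.1105,0.135,0,0,0.02,-0.1105,0.135,0,0,0.02,-0.1105,0.135,0,0,0.02,0,0,0.2,0,0.02,0,0,0.2,0,0.02,0,0,0.15,0,0.02,0,0,0.1,0,0.02,0,0,0,0,0.02,0,0,0,0,0.02,0,0,0,0]'; python3 - <<'E'
from h import *
go(.6587,.184,.021)
take('wrist','w4')
s=cv2.imread('pics/w4.png')
import cv2
cv2.imwrite('pics/w4b.png',cv2.convertScaleAbs(cv2.resize(s[150:420,130:430],(660,594),interpolation=cv2.INTER_CUBIC),alpha=1.5))
print([(w2p('w4',P)-[130,150])*2.2 for P in((.6587,.184,.003),(.6907,.184,.003),(.6587,.216,.003))])
E
```

```text
time: 14.43
tool_pos: [0.6582, 0.1831, 0.0389]
ee_rot: [3.141, -0.0, 1.443]
wrist_force: [-0.1, -0.2, 0.3]
width: 0.0257
finger_force: 30.0
d [0.001  0.0003 0.0179] turn 0 j6 0.32 t 14.4333
[array([333.13078944, 155.79802669]), array([414.96020961, 145.80343039]), array([322.3975273 ,  75.90142112])]
```

View pics/w4b.png

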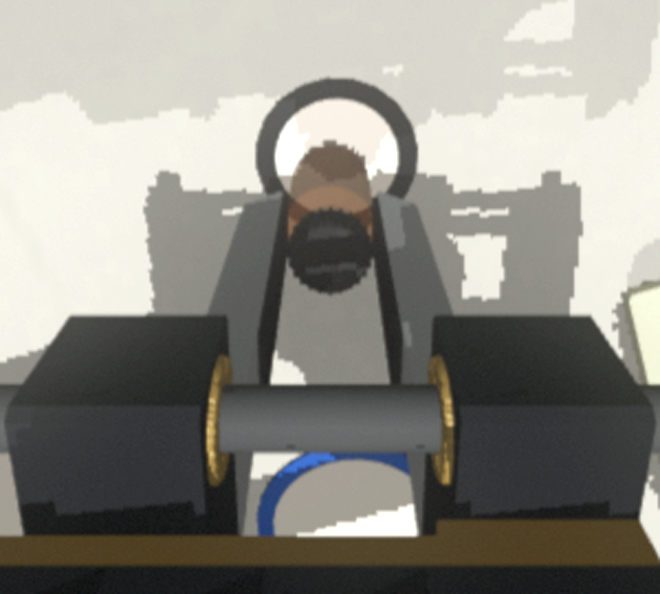

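The rim of the black coaster is centred at (337,157), about 1.5 mm further in x than predicted, so I'll correct and lower.

Converted, 0.006 m / 0.2 = 0.03, 0.0014 m / 0.2 = 0.007.

```bash
python3 -m creep '[0.02,0.005,0.007,0.03,0,0.02,0,0,0.025,0,0.02,0,0,0.02,0,0.02,0,0,0.0125,0,0.02,0,0,0,0,0.02,0,0,0,0]'
```

```text
time: 14.98
tool_pos: [0.6592, 0.1837, 0.0205]
ee_rot: [-3.141, 0.0, 1.443]
wrist_force: [0.8, -0.4, 0.8]
width: 0.0254
finger_force: 30.0
```

Converted, 0.001 m / 0.2 = 0.005.

```bash
python3 -m creep '[0.02,0,0,0.005,0,0.02,0,0,0,0,0.02,0,0,0,0]'; python3 -m creep '[0.02,0,0,0.005,0,0.02,0,0,0,0,0.02,0,0,0,0]'
```

```text
time: 15.23
tool_pos: [0.6595, 0.1837, 0.0199]
ee_rot: [3.141, -0.0, 1.443]
wrist_force: [-0.4, -0.4, -0.7]
width: 0.0253
finger_force: 30.0
time: 15.48
tool_pos: [0.6597, 0.1838, 0.0197]
ee_rot: [3.141, -0.0, 1.443]
wrist_force: [-0.7, -0.8, 4.0]
width: 0.0255
finger_force: 30.0
```

Contact at the expected height, so I'll release.

Converted, -0.04 m / 0.2 = -0.2, -0.035 m / 0.2 = -0.175.

```bash
python3 -m creep '[0.03,0,0,0,0,0.034,0,0,0,0,0.045,0,0,0,0,0.06,0,0,0,0,0.06,0,0,0,0,0.06,0,0,0,0,0.06,0,0,-0.1,0,0.06,0,0,-0.175,0,0.06,0,0,-0.2,0,0.06,0,0,-0.2,0,0.094,0,0,-0.15,0,0.094,0,0,0,0,0.094,0,0,0,0]'; python3 - <<'E'
from h import *
go(.501,.3165,.17,2.98)
E
```

```text
time: 16.57
tool_pos: [0.6609, 0.1841, 0.1875]
ee_rot: [3.135, -0.002, 1.443]
wrist_force: [0.6, -0.3, -0.9]
width: 0.0766
finger_force: 0.0
d [ 0.1109 -0.1756  0.0166] turn -1.537 j6 0.32 t 16.5667
```

Converted, -0.0293 m / 0.2 = -0.1465, 0.0185 m / 0.2 = 0.0925, -0.118 rad / 3.1416 = -0.0376.

```bash
python3 -m creep '[0.094,0.0925,-0.1465,0,0,0.094,0.0925,-0.1465,0,0,0.094,0.0925,-0.1465,0,0,0.094,0.0925,-0.1465,0,0,0.094,0.0925,-0.1465,0,0,0.094,0.0925,-0.1465,0,0,0.094,0,0,0,-0.0376,0.094,0,0,0,-0.0376,0.094,0,0,0,-0.0376,0.094,0,0,0,-0.0376,0.094,0,0,0,-0.0376,0.094,0,0,0,-0.0376,0.094,0,0,0,-0.0376,0.094,0,0,0,-0.0376,0.094,0,0,0,-0.0376,0.094,0,0,0,-0.0376,0.094,0,0,0,-0.0376,0.094,0,0,0,-0.0376,0.094,0,0,0,-0.0376,0.094,0,0,0,0]'; python3 - <<'E'
from h import *
go(.501,.318,.055,2.98)
E
```

```text
time: 18.23
tool_pos: [0.4981, 0.3157, 0.1809]
ee_rot: [-3.139, -0.004, 2.979]
wrist_force: [0.5, 0.5, 0.3]
width: 0.0939
finger_force: 0.0
d [-0.0029  0.0031  0.1259] turn -0.001 j6 -0.94 t 18.2333
```

Converted, 0.035 m / 0.2 = 0.175, 0.025 m / 0.2 = 0.125.

```bash
python3 -m creep '[0.094,-0.0145,0.0135,0,0,0.094,0,0,0.175,0,0.094,0,0,0.175,0,0.094,0,0,0.125,0,0.094,0,0,0.075,0,0.094,0,0,0.035,0,0.094,0,0,0,0,0.094,0,0,0,0]'; python3 - <<'E'
from h import *
go(.501,.318,.0552,2.98)
E
```

```text
time: 18.9
tool_pos: [0.5028, 0.3186, 0.0669]
ee_rot: [3.141, -0.0, 2.976]
wrist_force: [0.2, 0.6, 0.6]
width: 0.094
finger_force: 0.0
d [ 0.0016 -0.0009  0.0117] turn -0.004 j6 -0.94 t 18.9
```

Converted, 0.0067 m / 0.2 = 0.0335, 0.004 m / 0.2 = 0.02.

```bash
python3 -m creep '[0.094,0.006,-0.0035,0.0335,0,0.094,0,0,0.02,0,0.094,0,0,0,0,0.075,0,0,0,0,0.065,0,0,0,0,0.05,0,0,0,0,0.05,0,0,0,0,0.05,0,0,0,0,0.05,0,0,0,0,0.05,0,0,0,0,0.05,0,0,0,0,0.05,0,0,0,0,0.05,0,0,0,0]'
```

```text
time: 19.98
tool_pos: [0.5012, 0.3179, 0.0561]
ee_rot: [3.142, -0.0, 2.977]
wrist_force: [0.2, -0.7, 0.7]
width: 0.0502
finger_force: 0.0
```

```bash
python3 - <<'E'
from h import *
s=take('side','s5'); a=s['color'][210:360,200:350]
w=take('wrist','w5')['color'][120:420,130:430]
cv2.imwrite('pics/s5b.png',cv2.convertScaleAbs(np.hstack([cv2.resize(a,(400,400),interpolation=cv2.INTER_CUBIC),cv2.resize(w,(400,400))]),alpha=1.4))
o=get_obs();print(o['width'],o['finger_force'],o['wrist_force'])
E
```

```text
0.05027631406698756 0.0 [-0.00154353  0.24063407  0.78905752]
```

View pics/s5b.png

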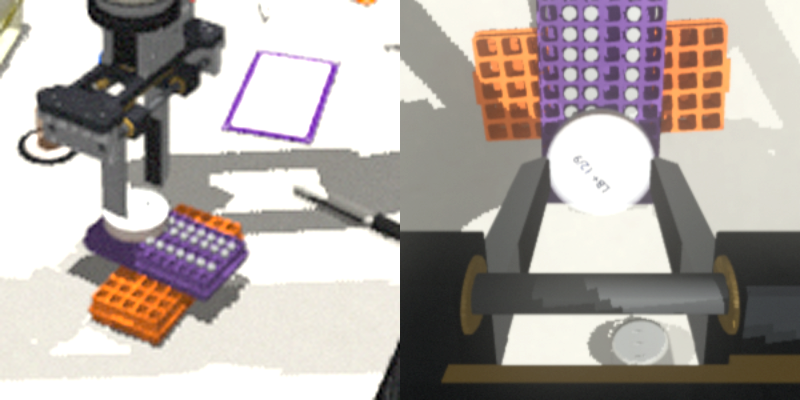

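```bash
python3 - <<'E'
from h import *
f=lambda u,v:(130+(u-400)*.75,120+v*.75)
print('dish',p2w('w5',*f(600,162),.068),'edges',p2w('w5',*f(549,162),.068),p2w('w5',*f(652,162),.068),'near/far',p2w('w5',*f(600,213),.068),p2w('w5',*f(600,110),.068))
g=lambda P:(w2p('w5',P)-[130,120])/.75+[400,0]
print('tcp px',g((.5012,.3179,.068)),g((.5012,.3179,.056)))
print('fingertips px',[g((.5012+s*.025*np.sin(2.977),.3179-s*.025*np.cos(2.977),.056)) for s in(1,-1)])
E
```

```text
dish [0.49846699 0.31911808 0.068     ] edges [0.49405551 0.29271289 0.068     ] [0.50296659 0.34605068 0.068     ] near/far [0.52820598 0.31417693 0.068     ] [0.47050523 0.32376394 0.068     ]
tcp px [598.5702522  167.08427477] [598.59310044 158.25433469]
fingertips px [array([643.50378951, 158.21543541]), array([553.67113259, 158.29324374])]
```

```bash
python3 -m creep '[0.045,0,0,0,0,0.04,0,0,0,0,0.04,0,0,0,0,0.04,0,0,0,0,0.04,0,0,0,0]'
```

```text
time: 20.5
tool_pos: [0.5013, 0.318, 0.0561]
ee_rot: [3.141, 0.0, 2.977]
wrist_force: [1.0, 0.0, 0.6]
width: 0.0401
finger_force: 0.0
```

```bash
python3 - <<'E'
from h import *
s=take('side','s6'); a=s['color'][250:325,220:295]
w=take('wrist','w6')['color'][170:320,200:350]
cv2.imwrite('pics/s6b.png',np.hstack([cv2.resize(a,(400,400),interpolation=cv2.INTER_CUBIC),cv2.resize(w,(400,400),interpolation=cv2.INTER_CUBIC)]))
h=lambda P:(w2p('s6',P)-[220,250])*400/75
print([h((.5013+t*np.sin(2.977),.318-t*np.cos(2.977),.056)) for t in(-.02,.02)])
E
```

```text
[array([186.45092556, 198.01558126]), array([134.10577267, 246.09067487])]
```

View pics/s6b.png

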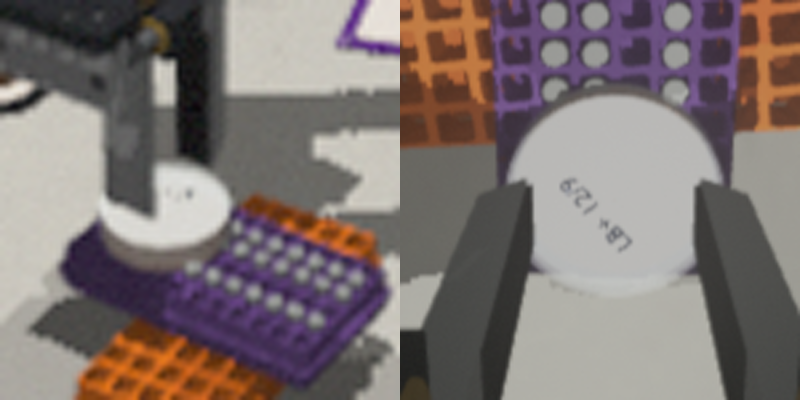

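```bash
python3 - <<'E'
from h import *
h=lambda P:((w2p('s6',P)-[220,250])*400/75).round(0)
g=lambda P:((w2p('w6',P)-[200,170])*400/150+[400,0]).round(0)
print('lid ctr',h((.4985,.319,.068)),'w',g((.4985,.319,.068)))
tx=np.array([np.cos(2.977),np.sin(2.977)]);ty=np.array([np.sin(2.977),-np.cos(2.977)]);c=np.array([.5013,.318])
for z in(.056,.069):
  for t in(-.02,.02):
    for s in(-.008,.008):
      p=c+t*ty+s*tx; print(z,t,s,'side',h((*p,z)),'wrist',g((*p,z)))
E
```

```text
lid ctr [165. 203.] w [613. 191.]
0.056 -0.02 -0.008 side [171. 192.] wrist [540. 210.]
0.056 -0.02 0.008 side [202. 204.] wrist [538. 157.]
0.056 0.02 -0.008 side [119. 240.] wrist [682. 210.]
0.056 0.02 0.008 side [149. 253.] wrist [683. 156.]
0.069 -0.02 -0.008 side [171. 168.] wrist [536. 230.]
0.069 -0.02 0.008 side [202. 180.] wrist [534. 174.]
0.069 0.02 -0.008 side [118. 216.] wrist [686. 230.]
0.069 0.02 0.008 side [149. 228.] wrist [688. 174.]
```

Both views show the fingertips hovering just above the lid. The tips are really about 19 mm behind the reported TCP, so I'll open and go about 19 mm lower.

Converted, 0.01 m / 0.2 = 0.05, 0.0025 m / 0.2 = 0.0125.

```bash
python3 -m creep '[0.094,0,0,-0.025,0,0.094,0.0125,-0.0025,0,0,0.094,0,0,0,0,0.094,0,0,0,0,0.094,0,0,0,0,0.094,0,0,0,0,0.094,0,0,0,0,0.094,0,0,0,0,0.094,0,0,0,0,0.094,0,0,0.05,0,0.094,0,0,0.035,0,0.094,0,0,0.025,0,0.094,0,0,0.005,0,0.094,0,0,0,0,0.094,0,0,0,0]'; python3 - <<'E'
from h import *
go(.4985,.319,.0375,2.98)
E
```

```text
time: 21.85
tool_pos: [0.4986, 0.3178, 0.0379]
ee_rot: [-3.141, -0.0, 2.977]
wrist_force: [-0.5, 0.2, -0.1]
width: 0.0939
finger_force: 0.0
d [0.0003 0.0011 0.0004] turn -0.003 j6 -0.93 t 21.85
```

The rows are not in the units I measure in: shifts go in shares of 0.2 m and turns go in shares of 180 degrees. I convert before sending: 0.0009 m / 0.2 = 0.0045.

```bash
python3 -m creep '[0.075,0,0.0045,0,0,0.065,0,0,0,0,0.045,0,0,0,0,0.045,0,0,0,0,0.045,0,0,0,0,0.045,0,0,0,0,0.045,0,0,0,0,0.045,0,0,0,0,0.045,0,0,0,0,0.045,0,0,0,0,0.045,0,0,0,0]'
```

```text
time: 22.77
tool_pos: [0.4989, 0.3188, 0.0382]
ee_rot: [3.141, 0.0, 2.977]
wrist_force: [0.2, -0.2, 0.8]
width: 0.0543
finger_force: 30.0
```

Converted, -0.03 m / 0.2 = -0.15, -0.02 m / 0.2 = -0.1.

```bash
python3 -m creep '[0.045,0,0,-0.025,0,0.045,0,0,-0.05,0,0.045,0,0,-0.1,0,0.045,0,0,-0.15,0,0.045,0,0,-0.15,0,0.045,0,0,0,0,0.045,0,0,0,0]'; python3 - <<'E'
from h import *
go(.6435,.003,.13)
E
```

```text
time: 23.35
tool_pos: [0.5005, 0.3196, 0.1368]
ee_rot: [3.138, 0.005, 2.977]
wrist_force: [0.0, -0.9, -0.4]
width: 0.0536
finger_force: 30.0
d [-0.1929 -0.2889  0.0066] turn 0 j6 -0.93 t 23.35
```

Converted, -0.0289 m / 0.2 = -0.1445, -0.0193 m / 0.2 = -0.0965.

```bash
python3 -m creep '[0.045,-0.0965,-0.1445,0,0,0.045,-0.0965,-0.1445,0,0,0.045,-0.0965,-0.1445,0,0,0.045,-0.0965,-0.1445,0,0,0.045,-0.0965,-0.1445,0,0,0.045,-0.0965,-0.1445,0,0,0.045,-0.0965,-0.1445,0,0,0.045,-0.0965,-0.1445,0,0,0.045,-0.0965,-0.1445,0,0,0.045,-0.0965,-0.1445,0,0,0.045,0,0,0,0,0.045,0,0,0,0,0.045,0,0,0,0]'; python3 - <<'E'
from h import *
go(.6435,.003,.0)
s=take('wrist','w7')['color']
# blue ring centre: ellipse fit on blue pixels back-projected
hsv=cv2.cvtColor(s,cv2.COLOR_BGR2HSV)
m=cv2.inRange(hsv,(100,110,60),(125,255,255)); k=np.argwhere(m)
P=np.array([p2w('w7',u,v,.003)[:2] for v,u in k]); P=P[np.linalg.norm(P-[.6435,.003],axis=1)<.06]
A=np.c_[2*P,np.ones(len(P))]; c=np.linalg.lstsq(A,(P**2).sum(1),rcond=None)[0]; print(len(P),c[:2],np.sqrt(c[2]+c[:2]@c[:2]),P.min(0),P.max(0))
# top view ring too
s=take('top','t7')['color'];hsv=cv2.cvtColor(s,cv2.COLOR_BGR2HSV)
E
```

```text
time: 24.43
tool_pos: [0.6409, 0.0025, 0.1315]
ee_rot: [3.141, -0.003, 2.977]
wrist_force: [0.2, -0.2, -1.0]
width: 0.054
finger_force: 30.0
d [-0.0029  0.0009  0.1315] turn 0 j6 -1.49 t 24.4333
614 [0.644788   0.00138998] 0.04181629167151926 [ 0.6002267  -0.03596812] [0.67554377 0.04584893]
```

Converted, 0.035 m / 0.2 = 0.175, 0.01 m / 0.2 = 0.05.

```bash
python3 -m creep '[0.045,-0.0155,0,0,0,0.045,0,0,0.175,0,0.045,0,0,0.175,0,0.045,0,0,0.15,0,0.045,0,0,0.1,0,0.045,0,0,0.05,0,0.045,0,0,0,0,0.045,0,0,0,0,0.045,0,0,0,0]'; python3 - <<'E'
from h import *
go(.644,.002,-.0105)
E
```

```text
time: 25.28
tool_pos: [0.6466, 0.0018, 0.0056]
ee_rot: [3.141, 0.004, 2.977]
wrist_force: [0.2, 0.1, -0.8]
width: 0.0537
finger_force: 30.0
d [ 0.0027 -0.0002  0.016 ] turn 0 j6 -1.49 t 25.2833
```

Converted, 0.005 m / 0.2 = 0.025, 0.004 m / 0.2 = 0.02.

```bash
python3 -m creep '[0.045,0.005,0,0.025,0,0.045,0,0,0.02,0,0.045,0,0,0.015,0,0.045,0,0,0.01,0,0.045,0,0,0.005,0,0.045,0,0,0,0,0.045,0,0,0,0]'; python3 -c "
from h import *
go(.644,.002,-.0105)"
```

```text
time: 25.87
tool_pos: [0.644, 0.0016, -0.0108]
ee_rot: [3.142, 0.0, 2.977]
wrist_force: [-2.8, -0.7, 6.3]
width: 0.0538
finger_force: 30.0
d [ 0.0001  0.0004 -0.0003] turn 0 j6 -1.49 t 25.8667
```

Contact (6 N), so I'll release and rise.

Converted, -0.04 m / 0.2 = -0.2, -0.035 m / 0.2 = -0.175.

```bash
python3 -m creep '[0.058,0,0,0,0,0.062,0,0,0,0,0.075,0,0,0,0,0.085,0,0,0,0,0.085,0,0,0,0,0.085,0,0,-0.025,0,0.085,0,0,-0.1,0,0.085,0,0,-0.175,0,0.085,0,0,-0.2,0,0.085,0,0,-0.2,0,0.094,0,0,-0.15,0,0.094,0,0,0,0,0.094,0,0,0,0]'; python3 - <<'E'
from h import *
go(.48,.319,.16,2.99)
s=take('top','t8')['color']; hsv=cv2.cvtColor(s,cv2.COLOR_BGR2HSV)
for n,lo,hi,z in(('purple',(125,90,40),(150,255,255),.052),('orange',(3,150,60),(18,255,255),.028)):
    m=cv2.inRange(hsv,lo,hi); m[:,:95]=0;m[:,190:]=0;m[:200]=0;m[290:]=0
    k=np.argwhere(m)[:,::-1]; P=np.array([p2w('t8',u,v,z)[:2] for u,v in k],np.float32); print(n,len(P),cv2.minAreaRect(P))
E
```

```text
time: 26.95
tool_pos: [0.6456, 0.0015, 0.162]
ee_rot: [3.141, 0.007, 2.977]
wrist_force: [-0.1, 0.8, -0.7]
width: 0.0938
finger_force: 0.0
d [0.2154 0.286  0.0006] turn -0.013 j6 -1.49 t 26.95
purple 997 ((0.46991264820098877, 0.32028189301490784), (0.07033109664916992, 0.13225339353084564), 81.05353546142578)
orange 803 ((0.4657410979270935, 0.32172781229019165), (0.1563352346420288, 0.06778859347105026), 83.81796264648438)
```

Converted, 0.0286 m / 0.2 = 0.143, 0.0225 m / 0.2 = 0.1125, -0.01 rad / 3.1416 = -0.0032.

```bash
python3 -m creep '[0.094,0.1125,0.143,0,0,0.094,0.1125,0.143,0,0,0.094,0.1125,0.143,0,0,0.094,0.1125,0.143,0,0,0.094,0.1125,0.143,0,0,0.094,0.1125,0.143,0,0,0.094,0.1125,0.143,0,0,0.094,0.1125,0.143,0,0,0.094,0.1125,0.143,0,0,0.094,0.1125,0.143,0,0,0.094,0,0,0,-0.0032,0.094,0,0,0,0,0.094,0,0,0,0]'; python3 - <<'E'
from h import *
go(.470,.3203,.017,2.986)
s=take('wrist','w9')['color'];hsv=cv2.cvtColor(s,cv2.COLOR_BGR2HSV)
m=cv2.inRange(hsv,(125,90,40),(150,255,255)); k=np.argwhere(m)[:,::-1]
P=np.array([p2w('w9',u,v,.052)[:2] for u,v in k],np.float32); P=P[np.linalg.norm(P-[.47,.32],axis=1)<.09];print(len(P),cv2.minAreaRect(P))
E
```

```text
time: 28.08
tool_pos: [0.4682, 0.3199, 0.1561]
ee_rot: [-3.139, -0.002, 2.987]
wrist_force: [0.4, -0.4, -0.1]
width: 0.094
finger_force: 0.0
d [-0.0021  0.0011  0.1391] turn 0.001 j6 -0.92 t 28.0833
1613 ((0.46624013781547546, 0.3248373568058014), (0.06611914187669754, 0.12549112737178802), 79.66278839111328)
```

Converted, 0.035 m / 0.2 = 0.175, 0.03 m / 0.2 = 0.15.

```bash
python3 -m creep '[0.094,-0.009,0.0075,0,0,0.094,0,0,0.175,0,0.094,0,0,0.175,0,0.094,0,0,0.15,0,0.094,0,0,0.1,0,0.094,0,0,0.05,0,0.094,0,0,0.03,0,0.094,0,0,0,0,0.094,0,0,0,0]'; python3 -c "
from h import *
go(.470,.3213,.0155,2.986)"
```

```text
time: 28.88
tool_pos: [0.4721, 0.322, 0.0234]
ee_rot: [3.14, 0.002, 2.986]
wrist_force: [0.0, -0.5, 0.3]
width: 0.0937
finger_force: 0.0
d [ 0.0019 -0.001   0.0079] turn -0.0 j6 -0.92 t 28.8833
```

Converted, 0.003 m / 0.2 = 0.015, 0.001 m / 0.2 = 0.005.

```bash
python3 -m creep '[0.094,0.005,0,0.015,0,0.094,0,0,0.015,0,0.094,0,0,0,0,0.08,0,0,0,0,0.055,0,0,0,0,0.055,0,0,0,0,0.055,0,0,0,0,0.055,0,0,0,0,0.055,0,0,0,0,0.055,0,0,0,0,0.055,0,0,0,0]'; python3 -m creep '[0.055,0,0,0,0,0.055,0,0,0,0]'
```

```text
time: 29.8
tool_pos: [0.47, 0.3222, 0.0162]
ee_rot: [3.141, 0.0, 2.987]
wrist_force: [0.5, 0.1, 0.6]
width: 0.0657
finger_force: 30.0
time: 29.97
tool_pos: [0.47, 0.3222, 0.0162]
ee_rot: [3.141, 0.0, 2.987]
wrist_force: [-0.6, 0.3, 0.9]
width: 0.0658
finger_force: 30.0
```

Converted, -0.03 m / 0.2 = -0.15, -0.02 m / 0.2 = -0.1.

```bash
python3 -m creep '[0.055,0,0,-0.025,0,0.055,0,0,-0.05,0,0.055,0,0,-0.1,0,0.055,0,0,-0.15,0,0.055,0,0,-0.15,0,0.055,0,0,-0.1,0,0.055,0,0,0,0,0.055,0,0,0,0]'; python3 - <<'E'
from h import *
go(.4765,.003,.13,1.706)
s=take('wrist','w10')['color']
for f,s in(('w10',s),('w0',cv2.imread('pics/w0.png')),('w1',cv2.imread('pics/w1.png')),('top0',cv2.imread('pics/top0.png')),('side0',cv2.imread('pics/side0.png'))):
  hsv=cv2.cvtColor(s,cv2.COLOR_BGR2HSV)
  for n,c0,lo,hi in(('pm',(.4765,.003),(125,70,40),(150,255,255)),('om',(.468,-.32),(3,120,60),(18,255,255))):
    k=np.argwhere(cv2.inRange(hsv,lo,hi))[:,::-1]
    P=np.array([p2w(f,u,v,.003)[:2] for u,v in k],np.float32).reshape(-1,2); P=P[np.linalg.norm(P-c0,axis=1)<.125]
    if len(P)>50:print(f,n,len(P),np.round(np.r_[cv2.minAreaRect(P)[0],cv2.minAreaRect(P)[1],cv2.minAreaRect(P)[2]],4))
E
```

```text
time: 30.63
tool_pos: [0.4707, 0.3224, 0.1328]
ee_rot: [3.139, 0.003, 2.987]
wrist_force: [-0.1, -0.8, -1.2]
width: 0.0655
finger_force: 30.0
d [-0.055  -0.3147  0.0023] turn 1.281 j6 -0.91 t 30.6333
w10 pm 1122 [0.4761 0.0146 0.0918 0.1361 7.6997]
w0 pm 607 [4.779e-01 3.800e-03 9.230e-02 1.581e-01 7.737e+00]
w1 pm 987 [ 0.5041 -0.061   0.1143  0.0546 44.794 ]
w1 om 1933 [ 0.4686 -0.3196  0.1824  0.0923 71.9566]
top0 pm 443 [4.7880e-01 1.7000e-03 9.3000e-02 1.5830e-01 7.7665e+00]
top0 om 518 [ 0.4688 -0.3206  0.1824  0.0929 71.7062]
side0 pm 181 [4.7640e-01 4.5000e-03 9.2100e-02 1.5840e-01 7.7996e+00]
side0 om 142 [ 0.4668 -0.3163  0.1805  0.0934 71.9271]
```

Converted, -0.035 m / 0.2 = -0.175, -0.0061 m / 0.2 = -0.0305, 0.1165 rad / 3.1416 = 0.0371.

```bash
python3 -m creep '[0.055,-0.0305,-0.175,0,0,0.055,-0.0305,-0.175,0,0,0.055,-0.0305,-0.175,0,0,0.055,-0.0305,-0.175,0,0,0.055,-0.0305,-0.175,0,0,0.055,-0.0305,-0.175,0,0,0.055,-0.0305,-0.175,0,0,0.055,-0.0305,-0.175,0,0,0.055,-0.0305,-0.175,0,0,0.055,0,0,0,0.0371,0.055,0,0,0,0.0371,0.055,0,0,0,0.0371,0.055,0,0,0,0.0371,0.055,0,0,0,0.0371,0.055,0,0,0,0.0371,0.055,0,0,0,0.0371,0.055,0,0,0,0.0371,0.055,0,0,0,0.0371,0.055,0,0,0,0.0371,0.055,0,0,0,0.0371]'; python3 -m creep '[0.055,0,0,0,0,0.055,0,0,0,0,0.055,0,0,0,0]'; python3 - <<'E'
from h import *
go(.4777,.0033,0.01,1.706)
E
```

```text
time: 32.35
tool_pos: [0.4737, 0.0025, 0.1281]
ee_rot: [-3.136, -0.001, 1.699]
wrist_force: [0.3, -0.4, -0.7]
width: 0.0655
finger_force: 30.0
time: 32.6
tool_pos: [0.4747, 0.0024, 0.1296]
ee_rot: [-3.139, -0.001, 1.708]
wrist_force: [-0.6, 0.1, -0.7]
width: 0.066
finger_force: 30.0
d [0.0004 0.0034 0.1196] turn 0.002 j6 -0.25 t 32.6
```

Converted, 0.035 m / 0.2 = 0.175, 0.025 m / 0.2 = 0.125.

```bash
python3 -m creep '[0.055,0.0025,0.005,0.175,0,0.055,0,0,0.175,0,0.055,0,0,0.125,0,0.055,0,0,0.075,0,0.055,0,0,0.05,0,0.055,0,0,0,0,0.055,0,0,0,0,0.055,0,0,0,0]'; python3 - <<'E'
from h import *
go(.4777,.0033,-.0085,1.706)
E
```

```text
time: 33.27
tool_pos: [0.4777, 0.0029, 0.0125]
ee_rot: [3.139, 0.001, 1.706]
wrist_force: [0.4, -0.8, -1.0]
width: 0.0657
finger_force: 30.0
d [ 0.0004 -0.      0.021 ] turn -0.0 j6 -0.25 t 33.2667
```

Converted, 0.008 m / 0.2 = 0.04, 0.006 m / 0.2 = 0.03.

```bash
python3 -m creep '[0.055,0,0,0.04,0,0.055,0,0,0.03,0,0.055,0,0,0.02,0,0.055,0,0,0.01,0,0.055,0,0,0.005,0,0.055,0,0,0,0,0.055,0,0,0,0,0.055,0,0,0,0]'; python3 - <<'E'
from h import *
go(.4777,.0033,-.0088,1.706)
E
```

```text
time: 33.93
tool_pos: [0.4762, 0.003, -0.0088]
ee_rot: [-3.141, -0.0, 1.705]
wrist_force: [-4.0, 1.4, 7.3]
width: 0.0658
finger_force: 30.0
d [0.0001 0.0015 0.    ] turn -0.001 j6 -0.25 t 33.9333
```

Converted, -0.003 m / 0.2 = -0.015, 0.0015 m / 0.2 = 0.0075.

```bash
python3 -m creep '[0.055,0,0,-0.015,0,0.055,0,0.0075,0,0,0.055,0,0,0,0,0.055,0,0,0.015,0,0.055,0,0,0,0,0.055,0,0,0,0]'; python3 -m creep '[0.07,0,0,0,0,0.08,0,0,0,0,0.094,0,0,0,0,0.094,0,0,0,0,0.094,0,0,0,0,0.094,0,0,0,0,0.094,0,0,0,0,0.094,0,0,-0.05,0,0.094,0,0,-0.15,0,0.094,0,0,-0.2,0,0.094,0,0,-0.2,0,0.094,0,0,-0.2,0,0.094,0,0,0,0]'; python3 - <<'E'
from h import *
go(.466,.3217,.16,1.471+np.pi)
E
```

```text
time: 34.43
tool_pos: [0.4788, 0.0031, -0.0089]
ee_rot: [3.14, 0.0, 1.705]
wrist_force: [-0.7, -0.0, 5.9]
width: 0.0658
finger_force: 30.0
time: 35.52
tool_pos: [0.4832, 0.0027, 0.1608]
ee_rot: [3.124, 0.004, 1.705]
wrist_force: [0.3, 0.8, 0.7]
width: 0.0941
finger_force: 0.0
d [ 3.184e-01  2.580e-02 -1.000e-04] turn 0.234 j6 -0.25 t 35.5167
```

Converted, 0.0354 m / 0.2 = 0.177, 0.0029 m / 0.2 = 0.0145, 0.119 rad / 3.1416 = 0.0379.

```bash
python3 -m creep '[0.094,0.177,0.0145,0,0,0.094,0.177,0.0145,0,0,0.094,0.177,0.0145,0,0,0.094,0.177,0.0145,0,0,0.094,0.177,0.0145,0,0,0.094,0.177,0.0145,0,0,0.094,0.177,0.0145,0,0,0.094,0.177,0.0145,0,0,0.094,0.177,0.0145,0,0,0.094,0,0,0,0.0379,0.094,0,0,0,0.0379,0.094,0,0,0,0,0.094,0,0,0,0,0.094,0,0,0,0]'; python3 - <<'E'
from h import *
go(.466,.3217,.0,1.466)
t=take('top','t11')['color'];w=take('wrist','w11')['color']
for f,s,n,c0,lo,hi,z in(('t11',t,'purple rack',(.4777,.0033),(125,90,40),(150,255,255),.027),('t11',t,'orange',(.466,.32),(3,150,60),(18,255,255),.028),('w11',w,'orange',(.466,.32),(3,120,50),(18,255,255),.028)):
    k=np.argwhere(cv2.inRange(cv2.cvtColor(s,cv2.COLOR_BGR2HSV),lo,hi))[:,::-1]
    P=np.array([p2w(f,u,v,z)[:2] for u,v in k],np.float32).reshape(-1,2); P=P[np.linalg.norm(P-c0,axis=1)<.11]
    print(f,n,len(P),cv2.minAreaRect(P) if len(P)>50 else '')
a=cv2.resize(t[210:280,215:315],(800,560),interpolation=cv2.INTER_CUBIC); cv2.imwrite('pics/t11b.png',cv2.convertScaleAbs(a,alpha=1.4))
E
```

```text
time: 36.68
tool_pos: [0.4613, 0.3222, 0.1504]
ee_rot: [3.141, -0.0, 1.469]
wrist_force: [-0.5, 0.8, -0.2]
width: 0.0937
finger_force: 0.0
d [-0.      0.0047  0.1504] turn 0.003 j6 0.61 t 36.6833
t11 purple rack 1312 ((0.47660139203071594, 0.0006594061851501465), (0.0906776636838913, 0.15476596355438232), 7.744213104248047)
t11 orange 1326 ((0.46539586782455444, 0.31724151968955994), (0.14582212269306183, 0.06778627634048462), 83.4516372680664)
w11 orange 7585 ((0.4661700427532196, 0.328056275844574), (0.15339171886444092, 0.06646131724119186), 83.44200134277344)
```

View pics/t11b.png

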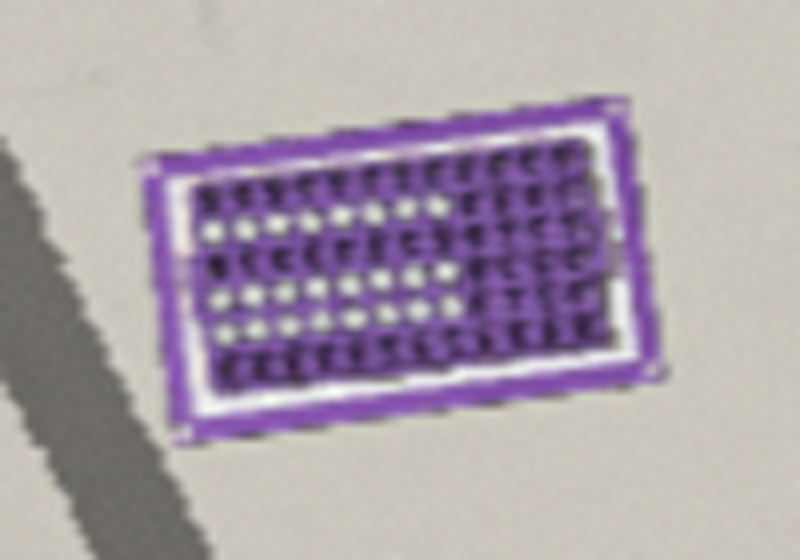

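The purple rack sits square and within about 2 mm of centre on its mat (mat edges 163–645, rack 205–608 in the crop). Now the orange rack.

Converted, 0.035 m / 0.2 = 0.175, 0.03 m / 0.2 = 0.15, 0.012 rad / 3.1416 = 0.0038.

```bash
python3 -m creep '[0.094,0,0.0125,0,0.0038,0.094,0,0,0.175,0,0.094,0,0,0.175,0,0.094,0,0,0.15,0,0.094,0,0,0.125,0,0.094,0,0,0.05,0,0.094,0,0,0,0,0.094,0,0,0,0,0.094,0,0,0,0]'; python3 - <<'E'
from h import *
go(.4657,.322,-.010,1.457)
E
```

```text
time: 37.53
tool_pos: [0.4653, 0.323, 0.0174]
ee_rot: [3.138, -0.003, 1.455]
wrist_force: [-0.3, 0.1, -0.5]
width: 0.0941
finger_force: 0.0
d [-0.001   0.0004  0.0274] turn -0.002 j6 0.62 t 37.5333
```

Converted, 0.012 m / 0.2 = 0.06, 0.008 m / 0.2 = 0.04.

```bash
python3 -m creep '[0.094,0,0.005,0.06,0,0.094,0,0,0.04,0,0.094,0,0,0.025,0,0.094,0,0,0.01,0,0.094,0,0,0,0,0.094,0,0,0,0,0.08,0,0,0,0,0.055,0,0,0,0,0.055,0,0,0,0,0.055,0,0,0,0,0.055,0,0,0,0,0.055,0,0,0,0,0.055,0,0,0,0,0.055,0,0,0,0]'
```

```text
time: 38.7
tool_pos: [0.4649, 0.3221, -0.0116]
ee_rot: [3.141, -0.0, 1.455]
wrist_force: [0.4, 0.3, 1.0]
width: 0.0656
finger_force: 30.0
```

Converted, -0.035 m / 0.2 = -0.175, -0.02 m / 0.2 = -0.1.

```bash
python3 -m creep '[0.055,0,0,-0.025,0,0.055,0,0,-0.05,0,0.055,0,0,-0.1,0,0.055,0,0,-0.175,0,0.055,0,0,-0.175,0,0.055,0,0,-0.1,0,0.055,0,0,0,0,0.055,0,0,0,0]'; python3 - <<'E'
from h import *
go(.4682,-.319,.11,1.254)
E
```

```text
time: 39.37
tool_pos: [0.4653, 0.3225, 0.1149]
ee_rot: [3.139, -0.002, 1.455]
wrist_force: [-0.4, 0.9, -0.8]
width: 0.0654
finger_force: 30.0
d [-0.6369  0.0767  0.0037] turn 0.201 j6 0.62 t 39.3667
```

Converted, -0.0354 m / 0.2 = -0.177, 0.00426 m / 0.2 = 0.0213, 0.1 rad / 3.1416 = 0.0318.

```bash
python3 -m creep '[0.055,-0.177,0.0213,0,0,0.055,-0.177,0.0213,0,0,0.055,-0.177,0.0213,0,0,0.055,-0.177,0.0213,0,0,0.055,-0.177,0.0213,0,0,0.055,-0.177,0.0213,0,0,0.055,-0.177,0.0213,0,0,0.055,-0.177,0.0213,0,0,0.055,-0.177,0.0213,0,0,0.055,-0.177,0.0213,0,0,0.055,-0.177,0.0213,0,0,0.055,-0.177,0.0213,0,0,0.055,-0.177,0.0213,0,0,0.055,-0.177,0.0213,0,0,0.055,-0.177,0.0213,0,0,0.055,-0.177,0.0213,0,0,0.055,-0.177,0.0213,0,0,0.055,-0.177,0.0213,0,0,0.055,0,0,0,0.0318,0.055,0,0,0,0.0318]'; python3 -m creep '[0.055,0,0,0,0,0.055,0,0,0,0,0.055,0,0,0,0]'; python3 - <<'E'
from h import *
go(.4682,-.319,.012,1.254)
E
```

```text
time: 41.03
tool_pos: [0.4653, -0.3207, 0.1092]
ee_rot: [-3.135, -0.003, 1.247]
wrist_force: [0.6, 0.0, -0.2]
width: 0.0655
finger_force: 30.0
time: 41.28
tool_pos: [0.4667, -0.3188, 0.1115]
ee_rot: [-3.139, -0.001, 1.258]
wrist_force: [-0.1, -0.0, -0.7]
width: 0.066
finger_force: 30.0
d [0.0002 0.0018 0.0995] turn 0.004 j6 -0.39 t 41.2833
```

Converted, 0.035 m / 0.2 = 0.175, 0.03 m / 0.2 = 0.15, 0.004 rad / 3.1416 = 0.0013.

```bash
python3 -m creep '[0.055,0,0.005,0.175,0.0013,0.055,0,0,0.15,0,0.055,0,0,0.1,0,0.055,0,0,0.05,0,0.055,0,0,0,0,0.055,0,0,0,0,0.055,0,0,0,0]'; python3 - <<'E'
from h import *
go(.4682,-.319,-.0085,1.254)
E
```

```text
time: 41.87
tool_pos: [0.4695, -0.3208, 0.02]
ee_rot: [3.138, 0.001, 1.252]
wrist_force: [0.3, 0.3, -1.0]
width: 0.0657
finger_force: 30.0
d [ 0.0013 -0.0019  0.0285] turn -0.002 j6 -0.38 t 41.8667
```

Converted, 0.01 m / 0.2 = 0.05, 0.008 m / 0.2 = 0.04.

```bash
python3 -m creep '[0.055,0,0,0.05,0,0.055,0,0,0.04,0,0.055,0,0,0.025,0,0.055,0,0,0,0,0.055,0,0,0,0,0.055,0,0,0,0]'; python3 - <<'E'
from h import *
go(.4682,-.319,-.0085,1.254)
E
```

```text
time: 42.37
tool_pos: [0.4683, -0.3201, -0.0049]
ee_rot: [3.142, -0.0, 1.251]
wrist_force: [0.6, -0.2, 0.1]
width: 0.0655
finger_force: 30.0
d [ 0.001  -0.0005  0.0036] turn -0.003 j6 -0.38 t 42.3667
```

Converted, 0.002 m / 0.2 = 0.01, 0.0015 m / 0.2 = 0.0075, -0.003 rad / 3.1416 = -0.001.

```bash
python3 -m creep '[0.055,0.005,-0.0015,0.01,-0.001,0.055,0,0,0.0075,0,0.055,0,0,0.0025,0,0.055,0,0,0,0,0.055,0,0,0,0]'; python3 -m creep '[0.07,0,0,0,0,0.08,0,0,0,0,0.094,0,0,0,0,0.094,0,0,0,0,0.094,0,0,0,0,0.094,0,0,0,0,0.094,0,0,0,0,0.094,0,0,-0.05,0,0.094,0,0,-0.15,0,0.094,0,0,-0.2,0,0.094,0,0,-0.2,0,0.094,0,0,-0.2,0,0.094,0,0,0,0]'; python3 - <<'E'
from h import *
go(.40,0,.18)
E
```

```text
time: 42.78
tool_pos: [0.4685, -0.3191, -0.0086]
ee_rot: [3.141, -0.0, 1.254]
wrist_force: [-0.1, 0.1, 1.3]
width: 0.0658
finger_force: 30.0
time: 43.87
tool_pos: [0.4723, -0.3223, 0.1628]
ee_rot: [3.124, 0.007, 1.254]
wrist_force: [1.4, -1.0, 1.7]
width: 0.0938
finger_force: 0.0
d [ 0.2836 -0.1687 -0.0222] turn 0 j6 -0.38 t 43.8667
```

Converted, 0.03 m / 0.2 = 0.15, 0.0284 m / 0.2 = 0.142.

```bash
python3 -m creep '[0.094,0.142,-0.0845,-0.005,0,0.094,0.142,-0.0845,-0.005,0,0.094,0.142,-0.0845,-0.005,0,0.094,0.142,-0.0845,-0.005,0,0.094,0.142,-0.0845,-0.005,0,0.094,0.142,-0.0845,-0.005,0,0.094,0.142,-0.0845,-0.005,0,0.094,0.142,-0.0845,-0.005,0,0.094,0.142,-0.0845,-0.005,0,0.094,0.142,-0.0845,-0.005,0,0.094,0.15,0.05,0,0,0.094,0.15,0.05,0,0,0.094,0.15,0.05,0,0,0.094,0.15,0.05,0,0,0.094,0.15,0.05,0,0,0.094,0.15,0.05,0,0,0.094,0.15,0.05,0,0,0.094,0,0,0,0,0.094,0,0,0,0]'; python3 - <<'E'
from h import *
t=take('top','t12')['color'];s=take('side','s12')['color']
a=cv2.resize(t[150:290,175:440],(800,423),interpolation=cv2.INTER_CUBIC)
cv2.imwrite('pics/t12b.png',cv2.convertScaleAbs(a,alpha=1.4))
k=lambda P:((w2p('t12',P)-[175,150])*800/265).round(0)
print('expected red cap',k((.672,-.149,.065)),'black',k((.6597,.1838,.065)),'dish',k((.644,.002,.019)))
E
```

```text
time: 45.45
tool_pos: [0.5281, 0.1821, 0.1607]
ee_rot: [-3.141, 0.001, 1.256]
wrist_force: [-0.6, 0.1, -0.7]
width: 0.0939
finger_force: 0.0
expected red cap [449.  45.] black [53. 59.] dish [271.  89.]
```

View pics/t12b.png

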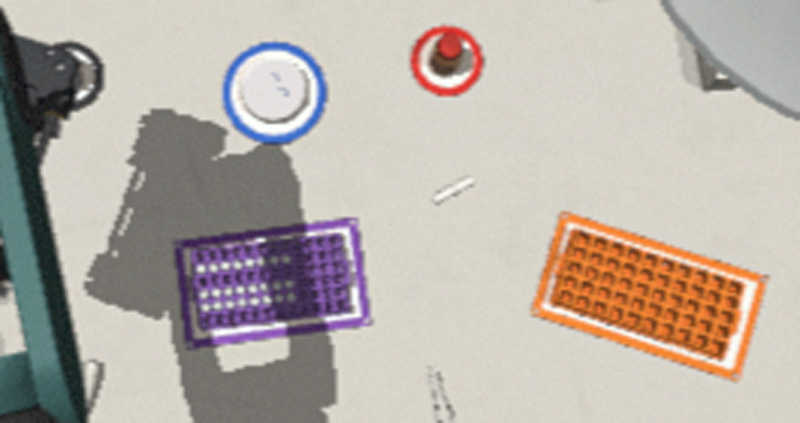

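Converted, -0.0332 m / 0.2 = -0.166, 0.0121 m / 0.2 = 0.0605.

```bash
python3 -m creep '[0.094,0.0605,-0.166,0,0,0.094,0.0605,-0.166,0,0,0.094,0.0605,-0.166,0,0,0.094,0.0605,-0.166,0,0,0.094,0.0605,-0.166,0,0,0.094,0.0605,-0.166,0,0,0.094,0.0605,-0.166,0,0,0.094,0.0605,-0.166,0,0,0.094,0.0605,-0.166,0,0,0.094,0.0605,-0.166,0,0,0.094,0,0,0,0]'; python3 - <<'E'
from h import *
t=take('top','t13')['color'];s=take('side','s13')['color']
def crop(im,f,u0,v0,w,h,W,H,lines=()):
    a=cv2.convertScaleAbs(cv2.resize(im[v0:v0+h,u0:u0+w],(W,H),interpolation=cv2.INTER_CUBIC),alpha=1.4)
    for P in lines:
        q=np.array([((w2p(f,p)-[u0,v0]+.5)*[W/w,H/h]) for p in P]).astype(int); cv2.polylines(a,[q],True,(0,255,0),1)
    return a
def rect(c,th,L,W,z):
    e=np.array([np.cos(th),np.sin(th)]);n=np.array([-e[1],e[0]]);c=np.array(c)
    return [(*(c+i*L/2*e+j*W/2*n),z) for i,j in((1,1),(1,-1),(-1,-1),(-1,1))]
def circ(c,r,z): return [(c[0]+r*np.cos(a),c[1]+r*np.sin(a),z) for a in np.linspace(0,6.28,40)]
om,pm=(.4688,-.3206),(.4788,.0017)
A=crop(t,'t13',340,210,100,75,400,300,[rect(om,1.254,.184,.094,.003),rect(om,1.254,.160,.070,.031)])
B=crop(t,'t13',215,205,100,75,400,300,[rect(pm,1.706,.160,.094,.003),rect(pm,1.706,.136,.070,.027)])
C=crop(t,'t13',180,145,160,60,800,300,[circ((.6604,.1822),.012,.065),circ((.6462,.0012),.029,.019),circ((.6738,-.1507),.012,.065)])
cv2.imwrite('pics/fin.png',np.vstack([np.hstack([A,B]),C]))
E
```

```text
time: 46.47
tool_pos: [0.2458, 0.4013, 0.162]
ee_rot: [-3.139, -0.003, 1.26]
wrist_force: [-0.6, 0.3, -0.0]
width: 0.0941
finger_force: 0.0
```

View pics/fin.png

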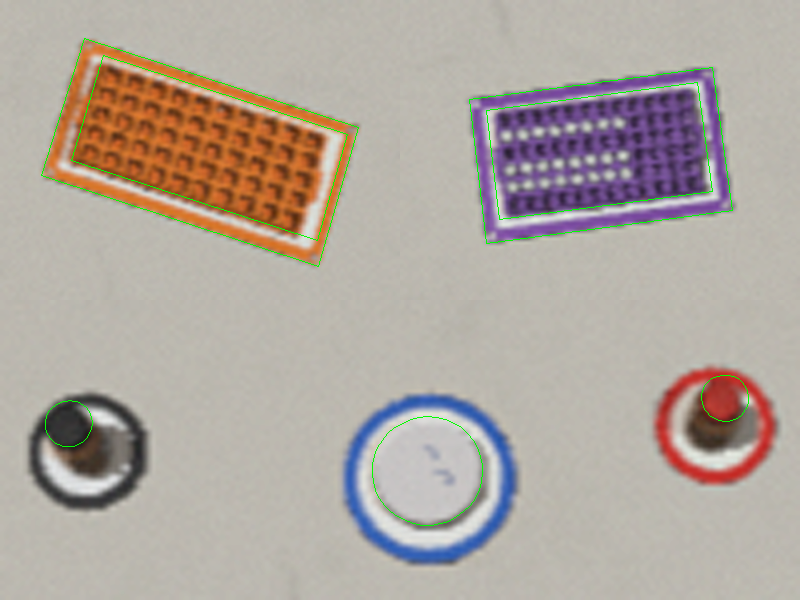

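In the final picture, the vials stand upright within about 3 mm of their coaster centres: the black cap is at (68,424) and the red cap at (720,398). The dish is centred at (429,471). Both racks sit square on their mats, within about 3 mm of centre.

```bash
python3 -c "
from bench import *
print(close_job())"
```

```text
the job is handed in; nothing more can be done
None
```

The pile is taken apart and the job is handed in at about 46 s: both racks, both vials and the dish are on their own places, released and upright, each about 3 mm or less off centre in the last top view, and no verdict was returned.

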